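Lock the remote into its charging cradle

ROBOT

A 6-joint arm with a two-finger parallel gripper is mounted at the origin on the work surface. World frame = base frame: x ahead of the robot, y to its left, z up, the work surface at z = 0. Lengths are in mm, angles in rad, forces in N, time in s.
With the tool pointing down it reaches from about 350 to 975 mm from the base axis. Payload 7.1 kg.
Tool frame: the origin (TCP) lies at the centre of the arm's flange, where the gripper is bolted on; the fingertips stand 182 mm ahead of it and the grasp point (between the pads) lies 163 mm ahead of it; x points along the fingers, y is the direction in which the jaws open and shut, and the axes are right-handed (so a half turn about x gives the same grasp; the last joint's range is limited). The gripper opens to 88 mm and grips with 3 to 60 N. Pads are 20 mm wide; open, the fingers measure 115 mm over their backs; the gripper's body (75 mm by 178 mm) begins 61 mm behind the grasp point.
Start: joints at [-1.332, 0.423, 1.63, -0, 1.089, -0.019], TCP at [159.365, -604.325, 404.675] pointing down, gripper open.
Joint ranges: [-3, 3], [-0.9, 2.11], [0.09, 2.58], [-1.31, 4.45], [0.11, 2.69], [-2.54, 2.54]. Speed limits (rad/s): [2.39, 2.39, 3.01, 3.14, 3.14, 3.14].

INTERFACE

Orientations are given as a rotation vector (axis times angle).
In Python, from workcell import readout, viewer, workorder, models gives the robot as it stands. The module is installed in compiled form; this text tells all that it offers.
- The arm moves only by the tool apply_moves, never from a script. Its argument "commands" is a list that holds one entry, the list of rows, each a list of 4 numbers: the shift along the world's x, y, z in m, then the turn about the world's z in rad. A call has 1 to 8 rows; each row is the pose to reach, as a shift and turn from the pose commanded when the call began; what a row does not reach only later rows make up. A row lasts 1/8 s, in which the tool goes at most 62.5 mm and 10.7 degrees, less where a joint would pass 70% of its speed; a pose out of reach is approached as far as the arm can. A call with a gripper value outside its range is refused whole. "gripper" is the finger opening in m, from 0 to 0.0878, set as the call begins (left out, the last holds). The fingers move at their own pace and stop on an object; the grip force is fixed at half the most. Time passes only in rows, so rows that repeat a pose let the fingers close. It gives the time, the measured TCP pose, the force and the opening at its end, in the units of the state.
- readout.get_obs(): the state, without advancing time (a new reading comes with each control period).
- viewer.get_image(name): name is "scene" or "side" or "wrist"; returns a dict with "color" (480x640x3 uint8, red, green, blue), "vertical_fov" (degrees; the focal length in pixels is half the picture's height over the tangent of half this angle, whatever the lens; pixels are square), "cx", "cy" (the principal point, pixels), "rvec" (rotation vector, rad) and "tvec" (3), from world to camera coordinates, as OpenCV has them. Camera axes: x right, y down, z forward; pixel columns grow to the right and rows downward; lengths in mm; the calibration is good to about 2 mm. The wrist camera is an equidistant fisheye: a pixel r from the principal point sees the ray r / f radians off the axis. A picture is of the moment at which its call begins. There is no depth.
- workorder.close_job(): hands the job in, once; it reports no verdict.
Trained networks look in the newest picture that a camera, given by its name, has taken for a name from the list of things; names that differ only in an ending like _2 or _b are one class to them, and where a whole thing is asked for, a point or a joint stands for the part that bears it (a point fixed in the world has none). Each returns a list of dicts, best first, with "conf" (0 to 1); they miss things now and then, are a little off and sometimes report something else, mostly with a low value. They report only what shows in the picture. A call takes as long as a camera call. They do not tell look-alikes from the thing itself.
- models.search_frame(camera, label): "position" ([x, y, z] in mm, in world coordinates, good to about 4 mm: the middle of the surface that is visible of it).
- models.place_of(camera, label): "position" ([x, y, z] in mm, in world coordinates, good to about 4 mm: a listed point, or the origin of a listed thing).
The state is a dict: "t": time; "qpos": joint angles; "qvel": joint speeds; "joint_torque": joint torques, N m; "ee_pos": TCP position; "orientation": TCP orientation; "ft_force": force on the tool from outside, world axes, zero at the start; "moment": the same for the moment, N m; "width": finger opening in mm.
Only numpy, scipy, OpenCV 4.12 (cv2) and the standard library are available. Lean on these libraries where they do the work, as an engineer would, in place of code of your own. Each camera call takes 0.05 s, during which the arm holds its last target.

TASK

One of the two white charging cradles holds the long slim remote, the other the short stubby battery pack. Turn the lock knob on the remote's cradle clockwise (seen from above) until it clicks past its detent and stays in the locked position, then let go. Leave the battery pack's lock as it is and the remote lying in its cradle.

Things in the scene. Friction and masses are not known exactly. Their poses are not given: they have to be found in the camera images.
- remote_lock (a joint): Lock knob on the remote's cradle, rad: 0 unlocked (start), grows clockwise seen from above, hard stop 1.2 (69 deg) = locked. A sprung detent resists with up to 0.13 N m, most at 0; at 0.6 it clicks over and drives the knob on to 1.2; let go earlier, it springs back to 0. A steel clip beside it (top 31 mm high, 37 to 57 mm from the axis) slides 8 mm out over the remote.
- remote_lock_grip (a point): On that knob's axis at gripping height: 56 mm above the table, 10 mm below its flat top. White knob: round skirt 44 in diameter (top 32 mm above the table) carrying an upright bar grip 46 long, 12 thick, 34 high, centred on the axis. x runs along the bar, y across it, z up; turns with the knob. Unlocked, the bar lies along the cradle's length and x points to the trough.
- pack_lock (a joint): Identical knob, rad, 0 = unlocked (start, to stay so), on the other, identical cradle, which holds a stubby silver-grey battery pack, 70 x 44 x 22 mm. Cradles are fixed glossy white plates 250 x 80 mm, left and right in either order, turned up to 20 deg: 24 mm high deck with the knob towards the robot, open trough (rims 24 mm high) towards the far side.
- remote: Silver-grey flat stick 132 x 36 x 16 mm with round buttons, lying loose, buttons up, lengthwise in its cradle's trough (its top 26 mm above the table, its near end about 60 mm from the knob's axis). Origin at the centre of its underside, x along its length away from the knob, z up.
Not all that is in view belongs to the job. Leave any blue or green look-alike of the remote alone.

How it is judged (in metres and radians):
At the end, for the whole second after the job is handed in: The remote's lock knob is released and at rest past its detent, within 10 degrees of its locked stop; the battery pack's lock knob is still within 10 degrees of unlocked; the remote lies flat in its cradle, within 15 mm of where it was (value of joint remote_lock above 1.02 rad and velocity of joint remote_lock below 0.1 rad/s and value of joint pack_lock below 0.17 rad and distance of remote from where it was at the start of the episode below 0.015 m and angle between remote's own z axis and vertical below 0.17 rad); the robot touches nothing.
It fails at once if the battery pack's lock knob is turned (value of joint pack_lock above 0.35 rad).
It fails at once if the remote is knocked or lifted out of its cradle (distance of remote from where it was at the start of the episode above 0.03 m).
It also fails if it takes over 32 s, if anything falls off the work surface, if the arm or the gripper's body presses on something with over 40 N, if the wrist force passes 120 N, or if a joint passes its speed limit or range.

## Working session

There is one attempt and no reset: what is moved stays moved. The work goes in short steps, Python scripts to look and compute and a tool call to move; the robot and the scene stay as the last step left them, time stands still between calls to the robot, and variables do not carry over. Pictures are saved under pics/ and viewed, and the job is handed in when it is done.

Besides the shell and the picture viewer there is one more tool, called as name([rows], argument=value, ...), one row to a line, values as JSON. apply_moves: Moves the arm, as the interface text tells. Its arguments: {"type":"object","properties":{"commands":{"type":"array","items":{"type":"array","items":{"type":"array","items":{"type":"number"}}}},"gripper":{"type":"number"}},"required":["commands"]}

```bash
mkdir -p pics
python3 - <<'E'
from workcell import readout, viewer, models
import cv2
o=readout.get_obs(); print({k:(v if isinstance(v,float) else [round(float(x),3) for x in v] if hasattr(v,'__len__') else v) for k,v in o.items()})
for c in ["scene","side","wrist"]:
    im=viewer.get_image(c); cv2.imwrite(f"pics/{c}0.png",im["color"][:,:,::-1]); print(c,im["vertical_fov"],im["cx"],im["cy"],im["rvec"],im["tvec"])
    for l in ["remote","remote_lock","remote_lock_grip","pack_lock"]:
        print(l,"place",[( [round(float(x)) for x in d["position"]],round(d["conf"],2)) for d in models.place_of(c,l)] if l not in("remote_lockx",) else "")
E
```

```text
{'t': 0.0, 'qpos': [-1.332, 0.424, 1.631, 0.0, 1.089, -0.019], 'qvel': [-0.001, -0.0, 0.002, 0.001, -0.001, -0.0], 'joint_torque': [0.001, -54.462, -27.367, 0.065, 0.023, -0.0], 'ee_pos': [159.306, -604.072, 403.931], 'orientation': [2.085, 0.272, -2.085], 'ft_force': [0.037, -0.578, -0.844], 'moment': [0.017, 0.001, -0.033], 'width': 87.84526266574771}
scene 43.45505080394081 309.4041877063033 246.6911728086982 [ 1.88891934  1.63186641 -0.62792095] [ -97.95215272 -312.62564379 1463.84190116]
remote place [([555, 296, -1], 0.88), ([617, 144, 10], 0.83), ([430, 16, -4], 0.63), ([318, 158, 3], 0.56)]Traceback (most recent call last):
  File "<stdin>", line 7, in <module>
ValueError: it knows: remote, remote_lock_grip
```

Run:
```python
from workcell import readout, viewer, models
import cv2
for c in ["scene","side","wrist"]:
    im=viewer.get_image(c); cv2.imwrite(f"pics/{c}0.png",im["color"][:,:,::-1]); print(c,im["vertical_fov"],im["cx"],im["cy"],im["rvec"],im["tvec"])
    for l in ["remote","remote_lock_grip"]:
        print(l,"place",[( [round(float(x)) for x in d["position"]],round(d["conf"],2)) for d in models.place_of(c,l)])
```

```text
scene 43.45505080394081 309.4041877063033 246.6911728086982 [ 1.88891934  1.63186641 -0.62792095] [ -97.95215272 -312.62564379 1463.84190116]
remote place [([554, 298, 0], 0.79), ([427, 17, -1], 0.75), ([317, 155, 0], 0.69), ([618, 143, 10], 0.68)]
remote_lock_grip place [([493, 151, 54], 0.68)]
side 54.9844635630438 316.89747609981976 247.33100614835394 [ 2.06597655 -0.7552979   0.40143973] [-378.78067192  252.72532367  501.43841167]
remote place [([617, 144, 12], 0.76), ([321, 160, 0], 0.72), ([558, 302, 2], 0.69), ([431, 14, -2], 0.58)]
remote_lock_grip place [([492, 158, 54], 0.93)]
wrist 65.70646984690485 314.23760083972564 238.53558823316786 [-2.31245467  1.78175422  0.24175678] [-624.83918399  -32.25856966  390.48543787]
remote place []
remote_lock_grip place []
```

View pics/scene0.png

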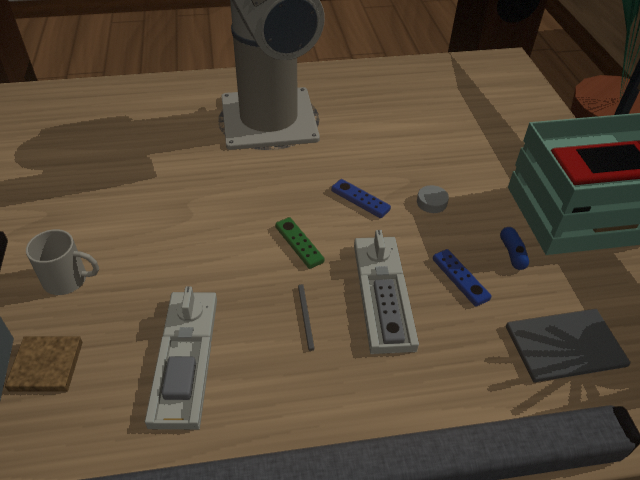

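View pics/side0.png

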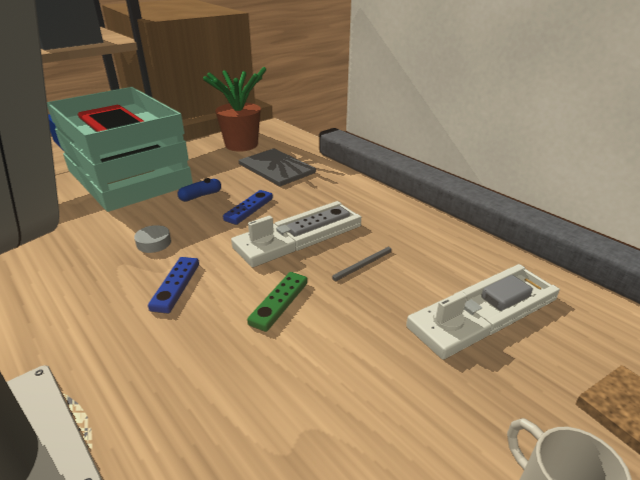

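View pics/wrist0.png

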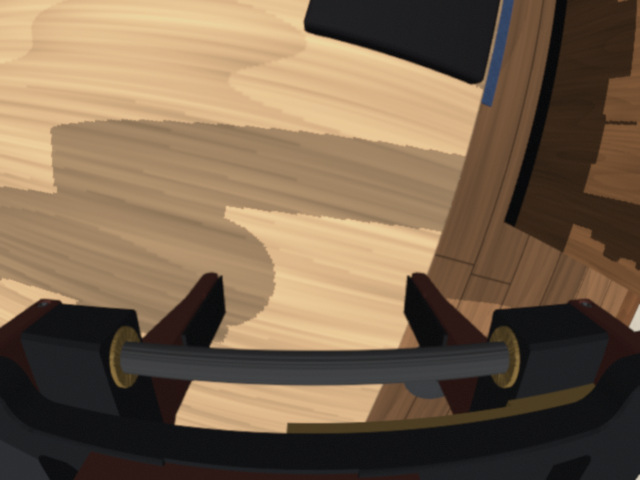

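```bash
cat > h.py <<'E'
import numpy as np,cv2
from scipy.spatial.transform import Rotation as R
def cam(im):
    f=240/np.tan(np.radians(im["vertical_fov"]/2)); return f,R.from_rotvec(im["rvec"]).as_matrix(),np.array(im["tvec"])
def back(im,uv,z):
    f,M,t=cam(im); d=M.T@np.array([(uv[0]-im["cx"])/f,(uv[1]-im["cy"])/f,1]); c=-M.T@t
    return c+d*(z-c[2])/d[2]
E
python3 - <<'E'
from workcell import readout, viewer
from h import *
o=readout.get_obs(); print(R.from_rotvec(o["orientation"]).as_matrix().round(3),o["t"])
im=viewer.get_image("scene")
c=im["color"][225:360,335:435,::-1]; cv2.imwrite("pics/c1.png",cv2.resize(c,None,fx=4.4,fy=4.4,interpolation=cv2.INTER_CUBIC))
im2=viewer.get_image("side")
c=im2["color"][195:270,225:370,::-1]; cv2.imwrite("pics/c2.png",cv2.resize(c,None,fx=5,fy=5,interpolation=cv2.INTER_CUBIC))
import pickle; pickle.dump((im,im2),open("ims.pkl","wb"))
E
```

```text
[[-0.     0.255 -0.967]
 [ 0.    -0.967 -0.255]
 [-1.    -0.     0.   ]] 0.55
```

View pics/c1.png

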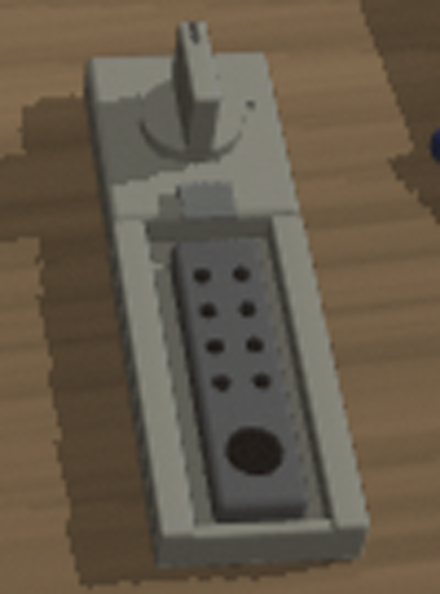

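View pics/c2.png

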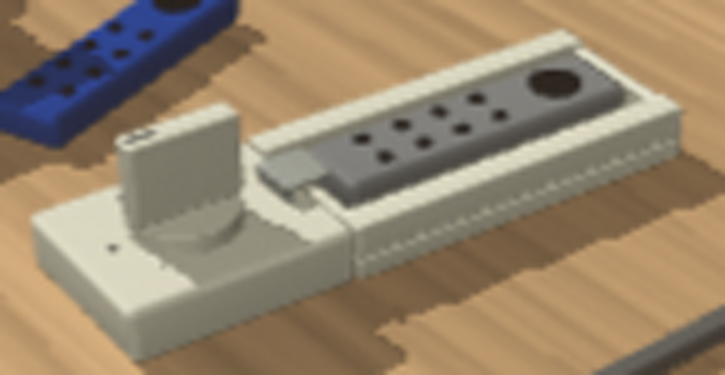

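The scene crop shows the remote in the right-hand cradle (px x 355–418, y 238–347). Its knob bar top runs from about (378,230) to (382,247). The side view shows the same cradle, with the bar along its length.

Run:
```python
from h import *
import pickle
im,im2=pickle.load(open("ims.pkl","rb"))
s=lambda u,v:(335+u/4.4,225+v/4.4)
s2=lambda u,v:(225+u/5,195+v/5)
P=[back(im,s(*p),24) for p in [(90,60),(268,56),(160,535),(368,524)]]
print("corners",[p.round() for p in P])
for a,b in((0,2),(1,3)): d=P[b]-P[a]; print(np.arctan2(d[1],d[0]),np.linalg.norm(d))
B=[back(im,s(*p),66) for p in [(178,25),(204,22),(219,95),(192,100)]]; print("bar",[p.round() for p in B],np.mean(B,0))
Q=[back(im2,s2(*p),24) for p in [(33,218),(138,312),(678,110),(568,33)]]
print("side corners",[p.round() for p in Q])
for a,b in((0,3),(1,2)): d=Q[b]-Q[a]; print(np.arctan2(d[1],d[0]),np.linalg.norm(d))
B=[back(im2,s2(*p),66) for p in [(118,138),(135,150),(238,110),(222,103)]]; print("bar",[p.round() for p in B],np.mean(B,0))
for d in (B[2]-B[1],B[3]-B[0]): print(np.arctan2(d[1],d[0]))
for n,p in(("crate?",(530,245)),): print(back(im,p,0).round())
```

```text
corners [array([448., 121.,  24.]), array([457., 198.,  24.]), array([693.,  97.,  24.]), array([699., 176.,  24.])]
-0.09519440157963752 245.67618823200155
-0.09297623049787145 243.48191855273504
bar [array([473., 151.,  66.]), array([472., 162.,  66.]), array([514., 158.,  66.]), array([515., 147.,  66.])] [493.60555839 154.35650692  66.        ]
side corners [array([454., 194.,  24.]), array([450., 119.,  24.]), array([692.,  97.,  24.]), array([701., 172.,  24.])]
-0.09123678364600557 248.24496603214635
-0.09394333938504167 242.53849481767546
bar [array([474., 162.,  66.]), array([474., 151.,  66.]), array([518., 150.,  66.]), array([516., 158.,  66.])] [495.54632601 155.12274867  66.        ]
-0.019385689160056938
-0.08752077007908042
[491. 464.   0.]
```

apply_moves([
  [[0.021,0.0475,0,0.1744],[0.042,0.095,0,0.3488],[0.063,0.1425,0,0.5232],[0.084,0.19,0,0.6976],[0.105,0.2375,0,0.872],[0.126,0.285,0,1.0464],[0.147,0.3325,0,1.2208],[0.168,0.38,0,1.395]],
], gripper=0.06)

```text
t: 1.65
ee_pos: [327.8, -222.9, 405.0]
orientation: [1.145, 1.248, -1.144]
ft_force: [0.1, -0.3, 0.7]
width: 59.9
```

apply_moves([
  [[0.021,0.0475,0,0.1744],[0.042,0.095,0,0.3488],[0.063,0.1425,0,0.5232],[0.084,0.19,0,0.6976],[0.105,0.2375,0,0.872],[0.126,0.285,0,1.0464],[0.147,0.3325,0,1.2208],[0.167,0.379,0,1.395]],
])

```text
t: 2.65
ee_pos: [494.9, 156.5, 404.9]
orientation: [0.069, 1.569, -0.069]
ft_force: [1.5, -0.2, -0.6]
width: 59.6
```

apply_moves([
  [[0,0,-0.03,0],[0,0,-0.06,0],[0,0,-0.08,0],[0,0,-0.1,0],[0,0,-0.1,0]],
])

```text
t: 3.28
ee_pos: [493.9, 154.6, 303.6]
orientation: [0.073, 1.572, -0.074]
ft_force: [-0.2, 0.5, 0.3]
width: 60.2
```

Run:
```python
from workcell import readout, viewer, models
from h import *
o=readout.get_obs(); m=R.from_rotvec(o["orientation"]).as_matrix(); print(m.round(3),np.arctan2(m[1,1],m[0,1]),o["qpos"])
for c in["side","wrist"]:
    im=viewer.get_image(c); cv2.imwrite(f"pics/{c}1.png",im["color"][:,:,::-1])
    print(c,[( np.round(d["position"]),round(d["conf"],2)) for d in models.place_of(c,"remote_lock_grip")])
```

```text
[[-0.003  0.094  0.996]
 [-0.001  0.996 -0.094]
 [-1.    -0.001 -0.003]] 1.4770167311062665 [ 2.80294959e-01  4.16190179e-01  1.93485467e+00  2.58153700e-05
  7.93290966e-01 -1.19673865e+00]
side [(array([492., 158.,  55.]), 0.76)]
wrist [(array([497., 155.,  55.]), 0.68)]
```

View pics/wrist1.png

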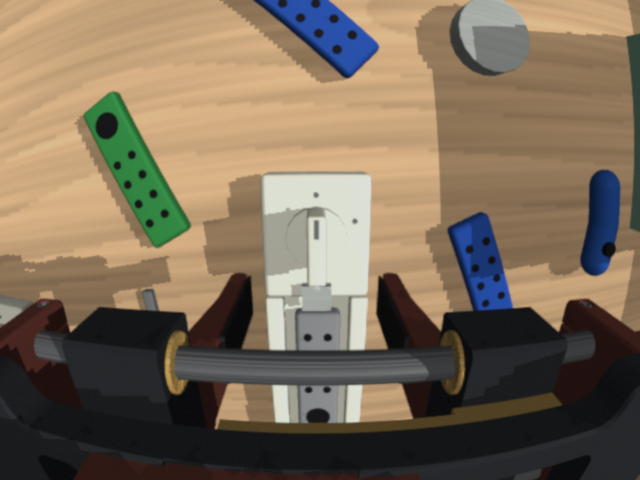

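View pics/side1.png

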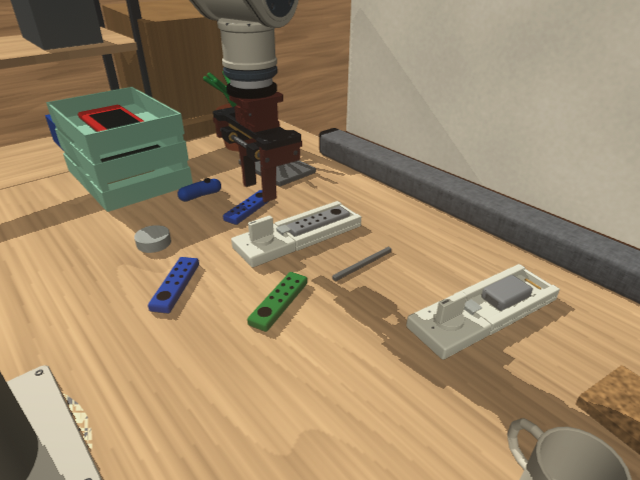

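Wrist view: the bar is at column 317, centred between the fingers (252 and 378) and parallel to them. Next I descend and close.

apply_moves([
  [[0,0,-0.03,0],[0,0,-0.06,0],[0,0,-0.075,0],[0,0,-0.085,0],[0,0,-0.085,0]],
])

```text
t: 4.1
ee_pos: [494.5, 154.7, 219.6]
orientation: [0.074, 1.57, -0.074]
ft_force: [0.3, -0.7, 0.1]
width: 60.4
```

apply_moves([
  [[0,0,0,0],[0,0,0,0],[0,0,0,0],[0,0,0,0],[0,0,0,0],[0,0,0,0]],
], gripper=0.0)

```text
t: 4.85
ee_pos: [494.5, 155.5, 219.8]
orientation: [0.075, 1.569, -0.073]
ft_force: [-0.8, 7.8, -0.6]
width: 12.0
```

apply_moves([
  [[0,0,0,-0.12],[0,0,0,-0.24],[0,0,0,-0.36],[0,0,0,-0.48],[0,0,0,-0.6]],
])

```text
t: 5.48
ee_pos: [494.1, 154.6, 219.8]
orientation: [0.545, 1.502, -0.546]
ft_force: [-1.8, -2.3, 3.2]
width: 11.7
```

apply_moves([
  [[0,0,0,-0.12],[0,0,0,-0.24],[0,0,0,-0.36],[0,0,0,-0.48],[0,0,0,-0.56],[0,0,0,-0.59],[0,0,0,-0.59]],
])

```text
t: 6.35
ee_pos: [493.3, 154.0, 219.7]
orientation: [0.993, 1.333, -0.998]
ft_force: [-4.8, -5.3, 8.5]
width: 11.9
```

Run:
```python
from workcell import readout, viewer, models
from h import *
o=readout.get_obs(); m=R.from_rotvec(o["orientation"]).as_matrix(); print(np.arctan2(m[1,1],m[0,1])-1.477,o["ft_force"],o["moment"],o["width"],o["ee_pos"])
im=viewer.get_image("wrist"); cv2.imwrite("pics/w2.png",im["color"][:,:,::-1])
```

```text
-1.190400064127644 [-4.79428739 -5.32788919  8.54724428] [-0.80679791  0.56961387 -0.10715061] 11.923112600657824 [493.31150648 153.96941171 219.74907928]
```

View pics/w2.png

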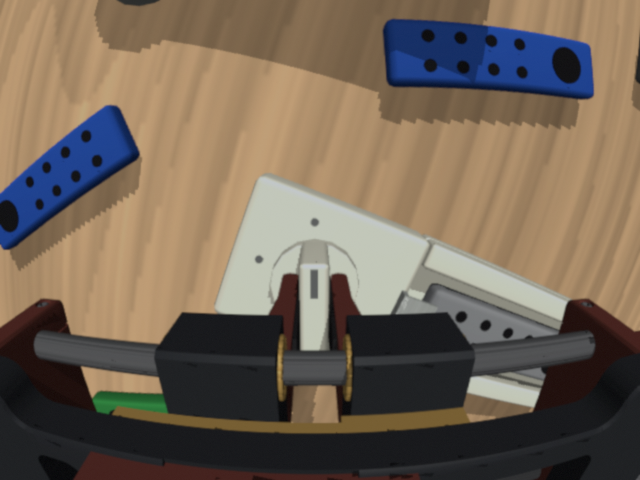

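The wrist view shows the bar (col 314, rows 240–350) gripped and turned about 69° from the cradle's length. I'll open and lift off.

apply_moves([
  [[0,0,0,0],[0,0,0,0],[0,0,0,0],[0,0,0,0]],
], gripper=0.05)

```text
t: 6.9
ee_pos: [494.4, 154.8, 219.6]
orientation: [0.995, 1.331, -0.995]
ft_force: [-0.5, -0.5, 0.3]
width: 48.1
```

apply_moves([
  [[0,0,0.01,0],[0,0,0.03,0],[0,0,0.06,0],[0,0,0.1,0],[0,0,0.15,0],[0,0,0.18,0],[0,0,0.18,0]],
])

```text
t: 7.78
ee_pos: [494.9, 154.8, 402.7]
orientation: [0.999, 1.328, -0.991]
ft_force: [0.5, 0.9, 0.8]
width: 50.0
```

Run:
```python
from workcell import readout, viewer, models
from h import *
o=readout.get_obs(); print(o["t"],o["ft_force"],o["width"],o["ee_pos"])
for c in["side","scene","wrist"]:
    im=viewer.get_image(c); cv2.imwrite(f"pics/{c}3.png",im["color"][:,:,::-1])
    print(c,[( np.round(d["position"]),round(d["conf"],2)) for d in models.place_of(c,"remote")])
    if c=="side": cv2.imwrite("pics/c3.png",cv2.resize(im["color"][195:270,225:370,::-1],None,fx=5,fy=5,interpolation=cv2.INTER_CUBIC))
```

```text
7.775 [0.48710445 0.88957002 0.80075159] 49.95220642652876 [494.86582561 154.82719311 402.72040541]
side [(array([431.,  13.,  -4.]), 0.91), (array([613., 144.,  13.]), 0.87), (array([559., 302.,   1.]), 0.8), (array([318., 158.,   0.]), 0.62)]
scene [(array([618., 143.,  12.]), 0.91), (array([315., 159.,   2.]), 0.82), (array([556., 299.,  -1.]), 0.68), (array([429.,  14.,  -2.]), 0.6)]
wrist [(array([318., 164.,   3.]), 0.9), (array([423.,  16.,  -2.]), 0.8), (array([621., 147.,  10.]), 0.69), (array([552., 303.,   3.]), 0.64)]
```

View pics/c3.png

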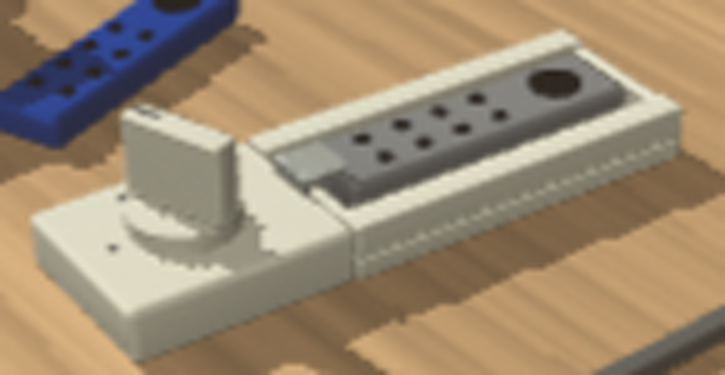

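View pics/wrist3.png

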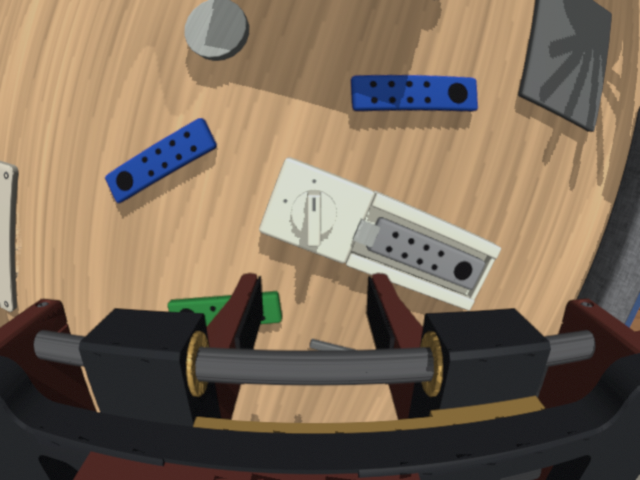

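View pics/side3.png

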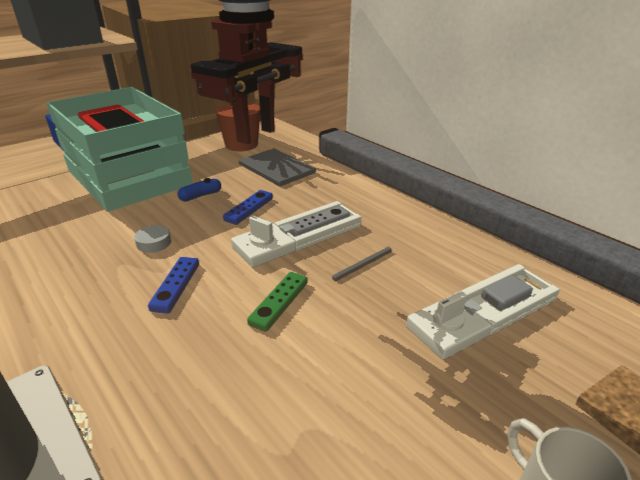

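After release the bar stays turned: in the wrist view it is at col 314, rows 193–245, still parallel to the fingers. The clip has slid over the remote, the remote is in place, and the pack's knob looks unchanged. Handing in.

```bash
python3 -c "
from workcell import workorder
print(workorder.close_job())"
```

```text
the job is handed in; nothing more can be done
None
```

I turned the lock knob on the remote's cradle clockwise about 1.19 rad, to its locked stop. Then I opened the gripper, lifted about 180 mm clear and handed the job in at about 8 s of the 32 s allowed.

**Last checks (after letting go):**
- **Knob:** in the wrist and side pictures the bar stays turned about 68–69° from the cradle's length. I judged this from the pictures, as there is no direct joint reading.
- **Clip:** it has slid out over the remote.
- **Remote:** it lies flat in its trough. The networks put it at about (618, 143) before and after in the scene view. The side view differed by 4 mm, within their error.
- **Battery pack:** its knob looked unchanged in the side picture, and the arm did not go near it at working height.
- **Robot:** the force reading was back near zero with the gripper clear of everything.

No checks failed or disagreed.

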